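Bring the row of containers down to the front crate, in the same order

TASK

Bring the row of four containers (glass clip jar, salt shaker, aluminium tin, pepper mill) down from the upper crate into the empty front row of the lower crate, where the cook reaches them easily, in the same order from left to right: each ends upright in the middle of the bay straight in front of the one it stands in now. Set each one down without dropping it, and leave the oil bottle and the red bowl in the end bays on the right (seen from the robot) standing where they are.

Things in the scene. Friction and masses are not known exactly. Their poses are not given: they have to be found in the camera images.
- jar: Origin: centre of its underside; z up. Clip-top glass jar, 54 mm across, 97 mm high with the wire clip over its lid; straight side up to 70 mm. Steel latch out to 33 mm from the axis at -x (49 to 83 mm up), hinge to 31 mm at +x: grip it across y. 0.3 kg. Starts in the row of four, 95 mm apart, any order, in the fixed upper crate, whose front slat reaches 25 mm, other sides 35 mm, above its underside.
- shaker: Origin: centre of its underside; z up. Round salt shaker, white plastic with a grey pierced domed cap, 43 mm across, straight side (cap 45 mm, from 62 mm up), 84 mm high. 0.1 kg. Starts upright in the row in the upper crate.
- tin: Origin: centre of its underside; z up. Square aluminium tin, 50 by 50 mm, 88 mm high, straight sides with a narrow groove under the lid, 71 mm up, with a small shut flap on its lid. Its sides face its x and y axes. 0.15 kg. Starts upright in the row in the upper crate.
- mill: Origin: centre of its underside; z up. Turned dark wooden pepper mill, round, 50 mm across at the foot, 42 to 44 mm at the waist (30 to 62 mm up), 49 mm at the head (73 to 85 mm up), 100 mm high with its small steel knob. 0.17 kg. Starts upright in the row in the upper crate.
- bay_jar: Front-row bay of the fixed lower crate, straight in front of (150 mm nearer the robot than) the glass jar at the start: cork mat 84 (x) by 80 (y) by 3 mm, things stand on its top. Origin: centre of the mat's underside; x to the back of the crates, y along the row to the left. The four bays look alike, 95 mm apart, with dividers 6 mm thick, 22 mm high between them.
- bay_shaker: Front-row bay of the fixed lower crate, straight in front of (150 mm nearer the robot than) the salt shaker at the start: cork mat 84 (x) by 80 (y) by 3 mm, things stand on its top. Origin: centre of the mat's underside; x to the back of the crates, y along the row to the left. The crate's front slat is 70 mm in front of this point, its top 36 mm above it.
- bay_tin: Front-row bay of the fixed lower crate, straight in front of (150 mm nearer the robot than) the tin at the start: cork mat 84 (x) by 80 (y) by 3 mm, things stand on its top. Origin: centre of the mat's underside; x to the back of the crates, y along the row to the left. The upper crate's front slat is 86 mm behind this point, its top 101 mm above it.
- bay_mill: Front-row bay of the fixed lower crate, straight in front of (150 mm nearer the robot than) the pepper mill at the start: cork mat 84 (x) by 80 (y) by 3 mm, things stand on its top. Origin: centre of the mat's underside; x to the back of the crates, y along the row to the left. Things in the upper crate stand 76 mm above this level.
- bottle: Origin: centre of its underside; z up. Small round green glass oil bottle with a cork, 48 mm across, 98 mm high, in the right-hand (-y) end bay of the upper crate, 95 mm beyond the row. To be left alone.
- bowl: Origin: centre of its underside; z up. Small red ceramic bowl, 72 mm across, 42 mm high, in the right-hand (-y) end bay of the lower crate, in front of the bottle. To be left alone.
Not all that is in view belongs to the job. What is shaped like the jar but blue or purple is not meant.

How it is judged (in metres and radians):
At the end, for the whole second after the job is handed in: Each of the four containers stands released, at rest and upright (within 0.1 rad) on the mat of the front bay in line with its own starting place, its axis within 15 mm of the bay's centre; the oil bottle and the red bowl stand upright within 15 mm of where they were (horizontal distance between jar and bay_jar below 0.015 m and z of jar in the frame of bay_jar below 0.008 m and angle between each of jar, shaker, tin, mill, bottle, bowl's own z axis and vertical below 0.1 rad and linear speed of each of jar, shaker, tin, mill below 0.02 m/s and horizontal distance between shaker and bay_shaker below 0.015 m and z of shaker in the frame of bay_shaker below 0.008 m and horizontal distance between tin and bay_tin below 0.015 m and z of tin in the frame of bay_tin below 0.008 m and horizontal distance between mill and bay_mill below 0.015 m and z of mill in the frame of bay_mill below 0.008 m and distance of each of bottle, bowl from where it was at the start of the episode below 0.015 m); the robot touches nothing.
It fails at once if one of the four containers was dropped (falling at more than 0.6 m/s, out of the fingers) ((linear speed of jar above 0.6 m/s and contact force between jar and the fingers below 0.05 N) or (linear speed of shaker above 0.6 m/s and contact force between shaker and the fingers below 0.05 N) or (linear speed of tin above 0.6 m/s and contact force between tin and the fingers below 0.05 N) or (linear speed of mill above 0.6 m/s and contact force between mill and the fingers below 0.05 N)).
It fails at once if the oil bottle or the red bowl was knocked or carried off (more than 25 mm from its place) (distance of any of bottle, bowl from where it was at the start of the episode above 0.025 m).
It also fails if it takes over 96 s, if anything falls off the work surface, if the arm or the gripper's body presses on something with over 40 N, if the wrist force passes 120 N, or if a joint passes its speed limit or range.

ROBOT

A 6-joint arm with a two-finger parallel gripper is mounted at the origin on the work surface. World frame = base frame: x ahead of the robot, y to its left, z up, the work surface at z = 0. Lengths are in m, angles in degrees, forces in N, time in s.
With the tool pointing down it reaches from about 0.375 to 0.75 m from the base axis. Payload 9 kg.
Tool frame: the origin (TCP) lies on the centre line of the jaws, within the pads' length; the fingertips stand 17 mm ahead of it and the grasp point (between the pads) lies 2 mm behind it; z points along the fingers, x is the direction in which the jaws open and shut, and the axes are right-handed (so a half turn about z gives the same grasp; the last joint's range is limited). The gripper opens to 85 mm and grips with 20 to 120 N. Pads are 22 mm wide; open, the fingers measure 114 mm over their backs; the gripper's body (76 mm by 85 mm) begins 54 mm behind the grasp point. The pads swing forward as they close: fully open they stand 13 mm farther back than shut.
Start: joints at [64.074, 5.964, 5.575, 89.605, 0, 77.527], TCP at [0.14, 0.584, 0.248] pointing down, gripper open.
Joint ranges: [-171.21, 171.21], [-48.23, 106.86], [-62.78, 66.21], [-105.2, 120.99], [-86.42, 89.51], [-180, 180]. Speed limits (degrees/s): [127.2, 127.2, 147.25, 180, 180, 180].

INTERFACE

Orientations are given as a 3x3 rotation matrix whose columns are the frame's x, y, z axes.
In Python, from plant import r gives the robot as it stands. The module is installed in compiled form; this text tells all that it offers.
- The arm moves only by the shell command python3 -m jog 'ROWS' [OPENING] [FORCE]. ROWS is text: rows parted by semicolons, each of 6 numbers parted by spaces: the shift along the tool's x, y, z in m, then the turn, a rotation vector about the tool's x, y, z in rad. A call has 1 to 10 rows; each row is the pose to reach, as a shift and turn from the pose commanded when the call began, along the tool's axes at that moment; what a row does not reach only later rows make up. A row lasts 1/10 s, in which the tool goes at most 50 mm and 8.59 degrees, less where a joint would pass 70% of its speed; a pose out of reach is approached as far as the arm can. A call with a gripper value outside its range is refused whole. OPENING is the finger opening in m, from 0 to 0.0854, set as the call begins (- or left out, the last holds). The fingers move at their own pace and stop on an object; FORCE is the grip in N (left out, the last holds). Time passes only in rows, so rows that repeat a pose let the fingers close. It gives the time, the measured TCP pose, the force and the opening at its end, in the units of the state.
- r.get_state(): the state, without advancing time (a new reading comes with each control period).
- r.grab_frame(name): name is "scene" or "side" or "wrist"; returns a dict with "img" (420x560x3 uint8, red, green, blue), "K" (3x3 intrinsics, pixels), "k1" (the pictures are not rectified: a ray, as slopes to the right and down, at radius r is drawn at 1 + k1 r^2 times it, then the intrinsics apply), "camera_from_world" (4x4, takes a point from world to camera coordinates). Camera axes: x right, y down, z forward; pixel columns grow to the right and rows downward; lengths in m; the calibration is good to about 2 mm. A picture is of the moment at which its call begins. There is no depth.
- r.job_done(): hands the job in, once; it reports no verdict.
The state is a dict: "time_s": time; "q": joint angles; "qd": joint speeds; "joint_efforts": joint torques, N m; "tcp_pos": TCP position; "tool_rot": TCP orientation; "force": force on the tool from outside, world axes, zero at the start; "wrist_torque": the same for the moment, N m; "width": finger opening in m.
Only numpy, scipy, OpenCV 4.12 (cv2) and the standard library are available. Lean on these libraries where they do the work, as an engineer would, in place of code of your own. Each camera call takes 0.05 s, during which the arm holds its last target.

## Working session

There is one attempt and no reset: what is moved stays moved. The work goes in short steps, Python scripts to look and compute and a shell command to move; the robot and the scene stay as the last step left them, time stands still between calls to the robot, and variables do not carry over. Pictures are saved under pics/ and viewed, and the job is handed in when it is done.

```bash
mkdir -p pics
cat > h.py <<'E'
from plant import r
import numpy as np, cv2
def save(n,f):
    g=r.grab_frame(n); cv2.imwrite(f'pics/{f}.png',g['img'][:,:,::-1]); np.savez(f'pics/{f}.npz',**g); return g
def load(f): return dict(np.load(f'pics/{f}.npz'))
def ray(g,u,v):
    K=g['K'];k=float(g['k1']); d=np.array([(u-K[0,2])/K[0,0],(v-K[1,2])/K[1,1]]); s=d.copy()
    for _ in range(30): s=d/(1+k*(s@s))
    T=g['camera_from_world'];R=T[:3,:3];c=-R.T@T[:3,3]
    w=R.T@np.array([s[0],s[1],1.]); return c,w/np.linalg.norm(w)
def plane(g,u,v,z):
    c,w=ray(g,u,v); return c+w*(z-c[2])/w[2]
def tri(obs):
    A=np.zeros((3,3));b=np.zeros(3);L=[]
    for g,u,v in obs:
        c,w=ray(g,u,v);P=np.eye(3)-np.outer(w,w);A+=P;b+=P@c;L.append((c,w))
    p=np.linalg.solve(A,b); return p,[float(np.linalg.norm((np.eye(3)-np.outer(w,w))@(p-c))) for c,w in L]
def proj(g,p):
    T=g['camera_from_world'];q=T[:3,:3]@np.array(p)+T[:3,3];s=q[:2]/q[2];s=s*(1+float(g['k1'])*(s@s));K=g['K']
    return np.array([K[0,0]*s[0]+K[0,2],K[1,1]*s[1]+K[1,2]])
E
python3 - <<'E'
from h import *
for n in ['scene','side','wrist']:
    g=save(n,n+'0'); T=g['camera_from_world']; print(n,g['K'].round(1).tolist(),g['k1'],(-T[:3,:3].T@T[:3,3]).round(3),T[:3,:3].round(2).tolist())
s=r.get_state();print(s)
E
```

```text
scene [[425.2, 0.0, 270.4], [0.0, 425.2, 204.2], [0.0, 0.0, 1.0]] 0.014935654921797915 [1.011 0.496 0.827] [[-0.69, 0.72, -0.01], [0.55, 0.52, -0.66], [-0.47, -0.46, -0.75]]
side [[474.4, 0.0, 274.6], [0.0, 474.4, 208.9], [0.0, 0.0, 1.0]] -0.07329730474403871 [0.136 0.544 0.894] [[-0.78, -0.62, -0.02], [-0.47, 0.61, -0.64], [0.41, -0.49, -0.77]]
wrist [[357.4, 0.0, 280.0], [0.0, 357.4, 217.1], [0.0, 0.0, 1.0]] 0.0037134490567888724 [0.064 0.602 0.372] [[0.23, 0.97, -0.0], [0.93, -0.22, 0.3], [0.3, -0.07, -0.95]]
{'time_s': 0.15, 'q': array([6.40731099e+01, 5.99199893e+00, 5.53707688e+00, 8.96041608e+01,
       1.42708797e-04, 7.75272033e+01]), 'qd': array([-0.09785401, -0.03267456,  0.17238953,  0.03817723,  0.07842144,
        0.02644958]), 'joint_efforts': array([ 2.65755640e-03, -5.57356811e+01,  5.04006636e+01,  1.24747961e-02,
       -3.02110038e-04, -2.60455431e-05]), 'tcp_pos': array([0.13947926, 0.58332069, 0.24768618]), 'tool_rot': array([[ 2.32665979e-01,  9.72556598e-01, -4.53100913e-04],
       [ 9.72556183e-01, -2.32666312e-01, -9.26314325e-04],
       [-1.00631443e-03, -2.25144264e-04, -9.99999468e-01]]), 'force': array([-0.38559249,  0.25844382,  0.59313428]), 'wrist_torque': array([ 0.00884916, -0.05605311,  0.00225982]), 'width': 0.0853427119024743}
```

View pics/scene0.png

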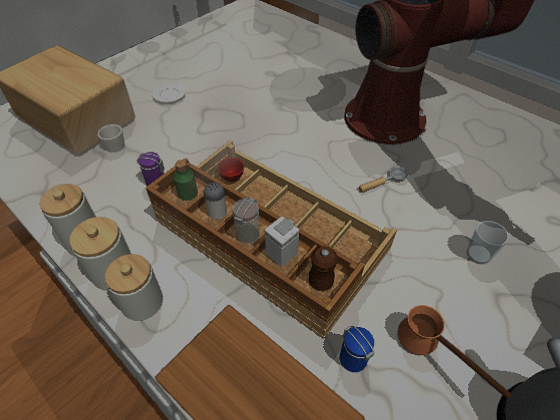

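View pics/side0.png

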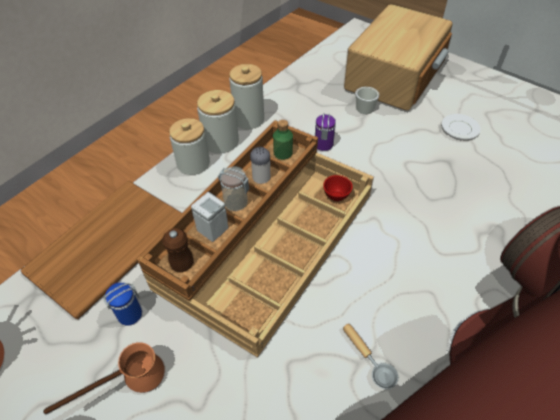

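View pics/wrist0.png

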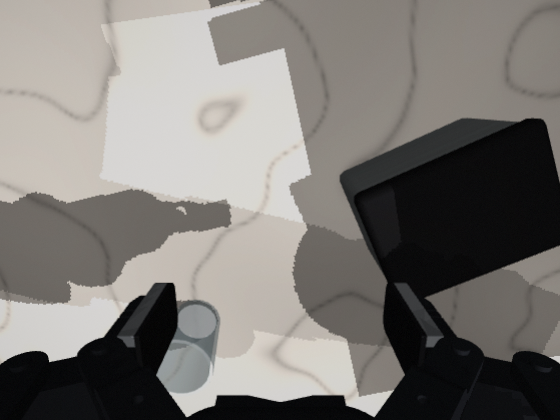

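The scene view shows, along the upper crate, bottle (185,185), shaker (215,202), clear jar (246,222), tin (283,243) and mill (322,268). The bowl is at (231,168). Lookalikes for the jar are the blue one at (357,349) and the purple one at (151,167), both outside the crate. The clear glass one in the crate is the right jar. Next I'll take close crops.

Run:
```python
from h import *
a=load('scene0')['img'][135:335,135:405]; b=load('side0')['img'][110:355,130:385]
cv2.imwrite('pics/c1.png',cv2.resize(a,None,fx=2.96,fy=2.96,interpolation=2)[:,:,::-1])
cv2.imwrite('pics/c2.png',cv2.resize(b,None,fx=2.44,fy=2.44,interpolation=2)[:,:,::-1])
```

```text
(no output)
```

View pics/c1.png

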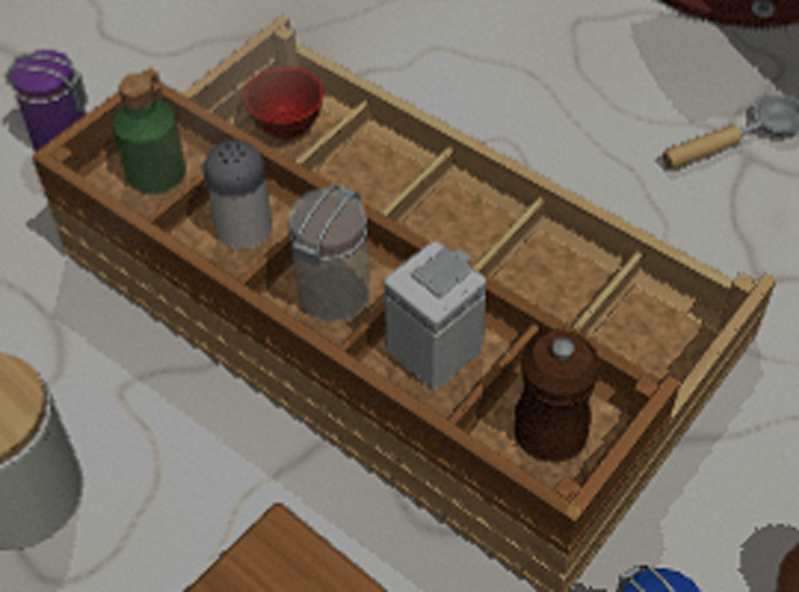

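View pics/c2.png

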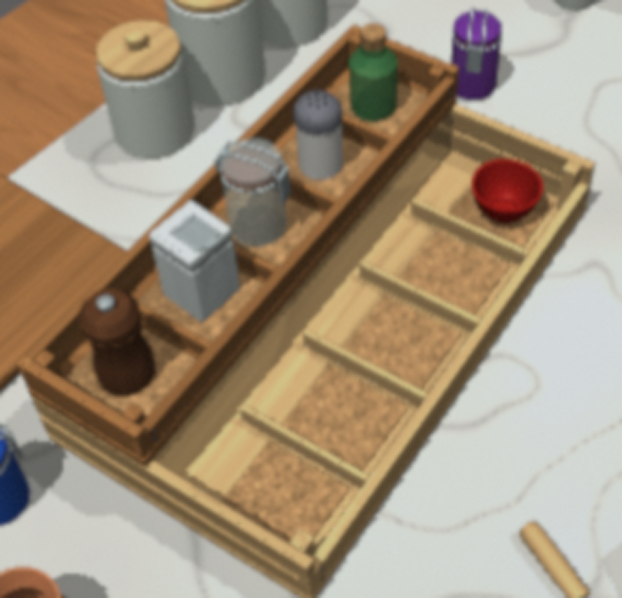

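```bash
cat >> h.py <<'E'
def A(x,y): return (load('scene0'),135+(x+.5)/2.96-.5,135+(y+.5)/2.96-.5)
def B(x,y): return (load('side0'),130+(x+.5)/2.44-.5,110+(y+.5)/2.44-.5)
E
python3 - <<'E'
from h import *
for n,a,b in [('d1f',(361,105),(521,256)),('d2f',(448,152),(475,323)),('d3f',(540,202),(421,395)),('d4f',(637,256),(362,476)),
 ('d1b',(300,165),(414,207)),('knob',(562,348),(106,301)),('tin far-from-robot? L',(385,283),(154,238)),('tin b',(432,242),(203,267)),('tin c',(486,290),(237,245)),('tin d',(435,327),(187,206)),
 ('corkbottle',(140,88),(373,40)),('shakertop',(234,150),(317,98))]:
    if n.startswith('tin'): pass
    p,e=tri([A(*a),B(*b)]); print(n,p.round(4),np.round(e,4))
E
```

```text
d1f [ 0.4602 -0.095   0.0348] [0.0028 0.0028]
d2f [ 0.4493 -0.0008  0.0351] [0.0011 0.0011]
d3f [0.441  0.0942 0.038 ] [0. 0.]
d4f [0.4325 0.1876 0.0382] [0. 0.]
d1b [ 0.5641 -0.0615  0.0629] [0.0022 0.0022]
knob [0.63   0.254  0.1857] [0.0012 0.0012]
tin far-from-robot? L [0.6646 0.1546 0.1698] [0.0196 0.0196]
tin b [0.6147 0.1494 0.1635] [0.0191 0.0191]
tin c [0.6032 0.1546 0.1543] [0.0203 0.0203]
tin d [0.6564 0.1565 0.1675] [0.0205 0.0205]
corkbottle [ 0.6603 -0.121   0.18  ] [0.0012 0.0012]
shakertop [ 0.6522 -0.0269  0.1771] [0.0009 0.0009]
```

The clear jar sits third from the left. The row from left is mill, tin, jar, shaker, with the bottle at the end. The crate yaw is about 5°, the upper floor about 0.086 and the lower level about 0.01. I'll move the wrist camera over the crates next.

```bash
python3 -m jog '-0.02 0.02 -0.005 0 0 -0.02;-0.06 0.06 -0.01 0 0 -0.05;-0.1 0.1 -0.02 0 0 -0.09;-0.13 0.135 -0.025 0 0 -0.12;-0.16 0.17 -0.03 0 0 -0.15;-0.19 0.205 -0.035 0 0 -0.18;-0.22 0.24 -0.04 0 0 -0.21;-0.25 0.27 -0.045 0 0 -0.25;-0.28 0.3 -0.05 0 0 -0.29;-0.3 0.32 -0.05 0 0 -0.323' 0.075 30
python3 - <<'E'
from h import *
s=r.get_state();print(s['tcp_pos'],s['tool_rot'].round(3).tolist(),s['force'])
save('wrist','w1')
E
```

```text
time_s: 1.15
tcp_pos: [0.3822, 0.2151, 0.2988]
tool_rot: [[-0.088, 0.996, 0.001], [0.996, 0.088, -0.0], [-0.0, 0.001, -1.0]]
force: [-0.2, 1.0, -0.0]
width: 0.0753
[0.38218249 0.21512796 0.29880984] [[-0.088, 0.996, 0.001], [0.996, 0.088, -0.0], [-0.0, 0.001, -1.0]] [-0.22749688  0.95029288 -0.01565357]
```

View pics/w1.png

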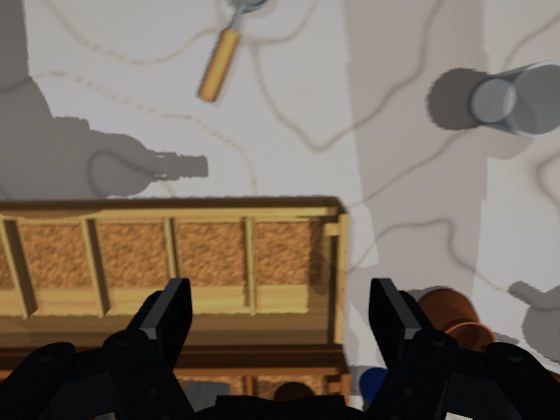

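The wrist view shows all five lower front-row bays, with the mats around row 255, but the upper row is hidden by the fingers. I'll move farther forward.

```bash
python3 -m jog '-0.01 0.03 -0.005 0 0 0;-0.02 0.07 -0.01 0 0 0;-0.04 0.11 -0.02 0 0 0;-0.05 0.15 -0.03 0 0 0;-0.06 0.19 -0.04 0 0 0;-0.07 0.23 -0.05 0 0 0;-0.08 0.26 -0.05 0 0 0;-0.08 0.27 -0.05 0 0 0;-0.08 0.27 -0.05 0 0 0'
python3 - <<'E'
from h import *
s=r.get_state();print(s['tcp_pos'],s['tool_rot'].round(3).tolist(),s['force'])
save('wrist','w2')
E
```

```text
time_s: 2.1
tcp_pos: [0.658, 0.161, 0.3464]
tool_rot: [[-0.087, 0.996, -0.002], [0.996, 0.087, 0.0], [0.0, -0.002, -1.0]]
force: [-0.9, 0.2, -0.4]
width: 0.0751
[0.65802408 0.16102273 0.34640519] [[-0.087, 0.996, -0.002], [0.996, 0.087, 0.0], [0.0, -0.002, -1.0]] [-0.85787093  0.24996941 -0.37326264]
```

View pics/w2.png

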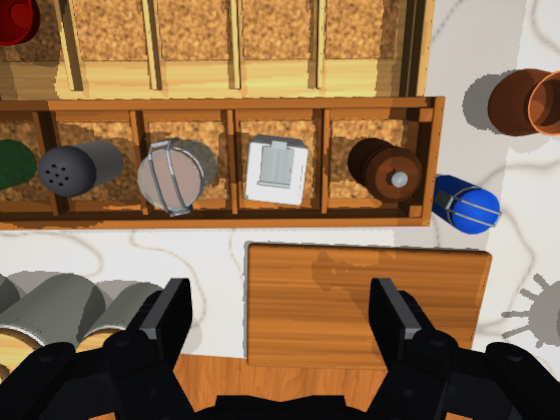

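The upper row is in clear view: shaker (68,170), jar lid (172,178) with its wire clip running nearly up and down, tin lid (276,168), mill knob (399,179). I'll take a second wrist view for parallax.

```bash
python3 -m jog '-0.02 0 0 0 0 0;-0.05 0 0 0 0 0;-0.09 -0.01 0 0 0 0;-0.12 -0.03 0 0 0 0;-0.14 -0.04 0 0 0 0;-0.15 -0.05 0 0 0 0;-0.15 -0.05 0 0 0 0'
python3 - <<'E'
from h import *
s=r.get_state();print(s['tcp_pos'],s['tool_rot'].round(3).tolist(),s['force'])
save('wrist','w3')
for n in('w2','w3'):
    cv2.imwrite(f'pics/{n}z.png',cv2.resize(load(n)['img'][0:250,0:450 if n=='w2' else 560],None,fx=1.4 if n=='w3' else 1.75,fy=1.4 if n=='w3' else 1.75,interpolation=2)[:,:,::-1])
E
```

```text
time_s: 2.85
tcp_pos: [0.6189, 0.0069, 0.3493]
tool_rot: [[-0.087, 0.996, 0.001], [0.996, 0.087, -0.0], [-0.0, 0.001, -1.0]]
force: [0.8, 0.4, -1.2]
width: 0.0748
[0.61890831 0.00691362 0.34930826] [[-0.087, 0.996, 0.001], [0.996, 0.087, -0.0], [-0.0, 0.001, -1.0]] [ 0.78530202  0.42197766 -1.18526876]
```

View pics/w3z.png

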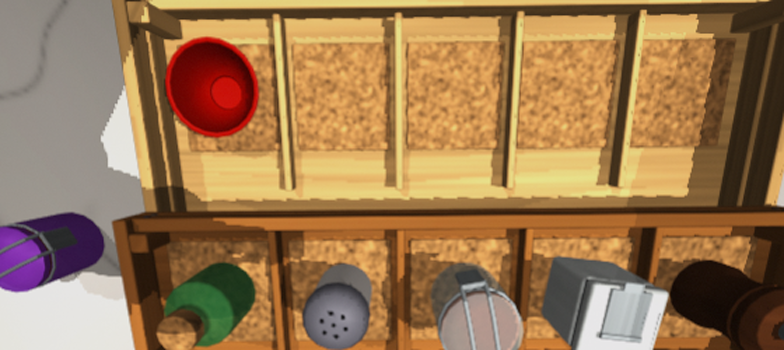

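View pics/w2z.png

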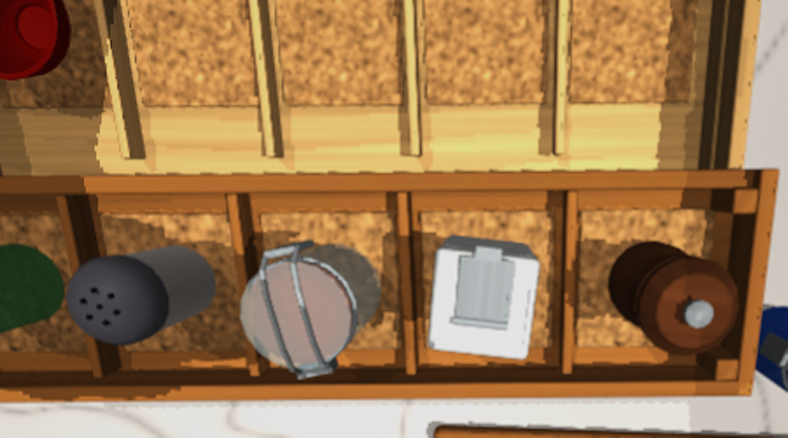

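Run:
```python
from h import *
im=load('w3')['img'][140:280,100:560]; cv2.imwrite('pics/w3y.png',cv2.resize(im,None,fx=1.7,fy=1.7,interpolation=2)[:,:,::-1])
w2,w3=load('w2'),load('w3')
print('dividers')
P=[]
for a,b in [((132,158),(290,189)),((272,157),(400,187)),((415,155),(512,187)),((558,153),(618,186))]:
    p,e=tri([(w2,a[0]/1.75,a[1]/1.75),(w3,b[0]/1.4,b[1]/1.4)]); P.append(p); print(p.round(4),np.round(e,4))
print('mats at back corners')
for a,b in [((254,104),(388,150)),((285,104),(408,149)),((403,103),(500,149)),((428,103),(521,148)),((547,102),(608,147)),((690,102),(715,147))]:
    p,e=tri([(w2,a[0]/1.75,a[1]/1.75),(w3,b[0]/1.4,b[1]/1.4)]); print(p.round(4),np.round(e,4))
print('mat fronts on z=.013, w3')
for b in [(295,40),(388,41),(407,41),(500,41),(525,41),(612,41)]: print(plane(w3,b[0]/1.4,b[1]/1.4,.013).round(4))
print('shaker')
p,e=tri([(w2,102/1.75,305/1.75),(w3,334/1.4,322/1.4)]);print(p.round(4),e)
print('upper dividers front ends at slat: ')
for a,b in [((64,200),(277,236)),((232,196),(400,233)),((403,194),(526,231)),((568,192),(652,229))]:
    p,e=tri([(w2,a[0]/1.75,a[1]/1.75),(w3,b[0]/1.4,b[1]/1.4)]); print(p.round(4),np.round(e,4))
```

```text
dividers
[ 0.5873 -0.0855  0.0264] [0.0001 0.0001]
[0.5776 0.0098 0.032 ] [0.0009 0.0009]
[0.5686 0.1044 0.0383] [0.0006 0.0006]
[0.5596 0.1976 0.0301] [0.0002 0.0002]
mats at back corners
[ 0.5471 -0.0028  0.0281] [0.0002 0.0002]
[0.5447 0.0143 0.0189] [0.0004 0.0004]
[0.5377 0.0929 0.0233] [0.0005 0.0005]
[0.536  0.1098 0.0265] [0.0001 0.0001]
[0.528  0.1877 0.0163] [0.0004 0.0004]
[0.5193 0.2844 0.0099] [0.0009 0.0009]
mat fronts on z=.013, w3
[ 0.4677 -0.0868  0.013 ]
[ 0.4618 -0.0103  0.013 ]
[0.4604 0.0054 0.013 ]
[0.4538 0.0819 0.013 ]
[0.452  0.1025 0.013 ]
[0.4459 0.174  0.013 ]
shaker
[ 0.6542 -0.0276  0.1707] [0.00034887026830815617, 0.00034887026830805555]
upper dividers front ends at slat: 
[ 0.6118 -0.0769  0.1145] [0.0005 0.0005]
[0.6025 0.0116 0.1076] [0.0011 0.0011]
[0.5937 0.1055 0.1009] [0.0014 0.0014]
[0.5843 0.1985 0.1012] [0.0012 0.0012]
```

View pics/w3y.png

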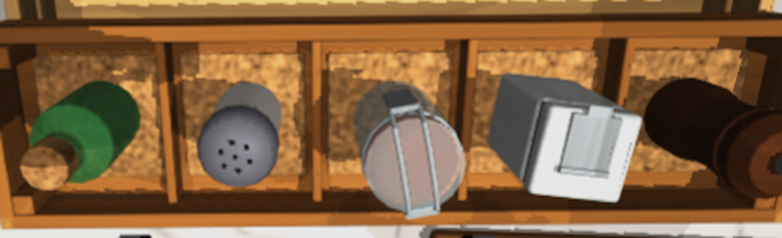

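Run:
```python
from h import *
w2,w3=load('w2'),load('w3')
W2=lambda x,y:(w2,x/1.75,y/1.75)
W3=lambda x,y:(w3,100+x/1.7,140+y/1.7)
a=np.radians(5.4);e1=np.array([np.cos(a),np.sin(a)]);e2=np.array([-e1[1],e1[0]])
S=[]
for n,p,q in [('jar lid',(299,313),(413,160)),('tin1',(438,244),(552,100)),('tin2',(538,258),(640,112)),('tin3',(528,358),(618,202)),('tin4',(429,349),(526,192)),('mill',(699,314),(780,160)),('shaker',(102,305),(235,155)),('jarclipfar',(318,372),(422,211)),('jarclipnear',(287,248),(402,103))]:
    P,e=tri([W2(*p),W3(*q)]); print(n,P.round(4),np.round(e[0],4),'uv',(P[:2]@e1).round(4),(P[:2]@e2).round(4)); S.append(P)
t=S[1:5]
for i in range(4):
    d=t[(i+1)%4]-t[i]; print(np.linalg.norm(d[:2]).round(4),np.degrees(np.arctan2(d[1],d[0])).round(1))
print(np.mean(t,0))
d=S[7]-S[8];print('clip dir',np.degrees(np.arctan2(d[1],d[0])))
# jar with assumed height
for z in (.172,.18): print([plane(*W2(299,313),z).round(4),plane(*W3(413,160),z).round(4)])
```

```text
jar lid [0.6503 0.0668 0.1694] 0.0002 uv 0.6537 0.0053
tin1 [0.6109 0.1326 0.1717] 0.0004 uv 0.6207 0.0745
tin2 [0.6136 0.1802 0.1698] 0.0002 uv 0.6278 0.1216
tin3 [0.6633 0.1803 0.1713] 0.0004 uv 0.6773 0.1171
tin4 [0.6634 0.1309 0.1682] 0.0001 uv 0.6728 0.0679
mill [0.6337 0.2619 0.1684] 0.0004 uv 0.6555 0.2011
shaker [ 0.6547 -0.0277  0.171 ] 0.0002 uv 0.6492 -0.0892
jarclipfar [0.6798 0.076  0.1687] 0.0003 uv 0.6839 0.0117
jarclipnear [0.6211 0.0584 0.1608] 0.0004 uv 0.6239 -0.0003
0.0476 86.8
0.0497 0.2
0.0494 -89.8
0.0526 178.2
[0.63779471 0.15600705 0.17025585]
clip dir 16.69825820918726
[array([0.6498, 0.0675, 0.172 ]), array([0.6491, 0.0663, 0.172 ])]
[array([0.648 , 0.0698, 0.18  ]), array([0.6463, 0.0645, 0.18  ])]
```

Shaker, jar, tin and mill agree with the 95 mm grid, with yaw 5.4°, bay centres at u≈0.501 and v≈-0.091, 0.003, 0.098, 0.193, and an upper floor of about 0.084. The shaker comes first.

```bash
cat >> h.py <<'E'
a_=np.radians(5.4);e1=np.array([np.cos(a_),np.sin(a_)]);e2=np.array([-e1[1],e1[0]])
from scipy.spatial.transform import Rotation as Ro
def goto(x,y,z,yaw):
    s=r.get_state();R=s['tool_rot'];c,sn=np.cos(np.radians(yaw)),np.sin(np.radians(yaw))
    W=np.array([[-sn,c,0],[c,sn,0],[0,0,-1.]])
    print('t',round(s['time_s'],2),'tcp',s['tcp_pos'].round(4),'F',s['force'].round(1),'w',round(s['width'],4))
    print('shift',(R.T@(np.array([x,y,z])-s['tcp_pos'])).round(4),'turn',Ro.from_matrix(R.T@W).as_rotvec().round(3))
def bay(v,u=.501): return u*e1+v*e2
E
python3 -m jog '-0.01 0.01 0.02 0 0 0;-0.02 0.02 0.05 0 0 0;-0.03 0.03 0.08 0 0 0;-0.037 0.032 0.11 0 0 0;-0.037 0.032 0.11 0 0 0;-0.037 0.032 0.11 0 0 0' 0.065 30
python3 -c "
from h import *
goto(.6545,-.0277,.128,5.4)"
```

```text
time_s: 3.5
tcp_pos: [0.6552, -0.0253, 0.2388]
tool_rot: [[-0.089, 0.996, -0.001], [0.996, 0.089, 0.0], [0.001, -0.001, -1.0]]
force: [-0.2, -0.1, 0.5]
width: 0.0652
t 3.5 tcp [ 0.6552 -0.0253  0.2388] F [-0.2 -0.1  0.5] w 0.0652
shift [-0.0024 -0.0008  0.1108] turn [-0.001 -0.001 -0.005]
```

```bash
python3 -m jog '-0.002 0 0.02 0 0 0;-0.002 -0.001 0.045 0 0 0;-0.002 -0.001 0.07 0 0 0;-0.002 -0.001 0.09 0 0 0;-0.002 -0.001 0.1 0 0 0;-0.002 -0.001 0.108 0 0 0;-0.002 -0.001 0.111 0 0 0;-0.002 -0.001 0.111 0 0 0'
python3 - <<'E'
from h import *
goto(.6545,-.0277,.128,5.4)
save('side','s1'); cv2.imwrite('pics/s1z.png',cv2.resize(load('s1')['img'][80:330,130:400],None,fx=2.4,fy=2.4,interpolation=2)[:,:,::-1])
E
```

```text
time_s: 4.3
tcp_pos: [0.6551, -0.0284, 0.1282]
tool_rot: [[-0.088, 0.996, 0.001], [0.996, 0.088, -0.0], [-0.0, 0.001, -1.0]]
force: [0.6, 0.2, 0.5]
width: 0.0652
t 4.3 tcp [ 0.6551 -0.0284  0.1282] F [0.6 0.2 0.5] w 0.0652
shift [ 0.0008 -0.0006  0.0002] turn [ 0.001  0.    -0.006]
```

View pics/s1z.png

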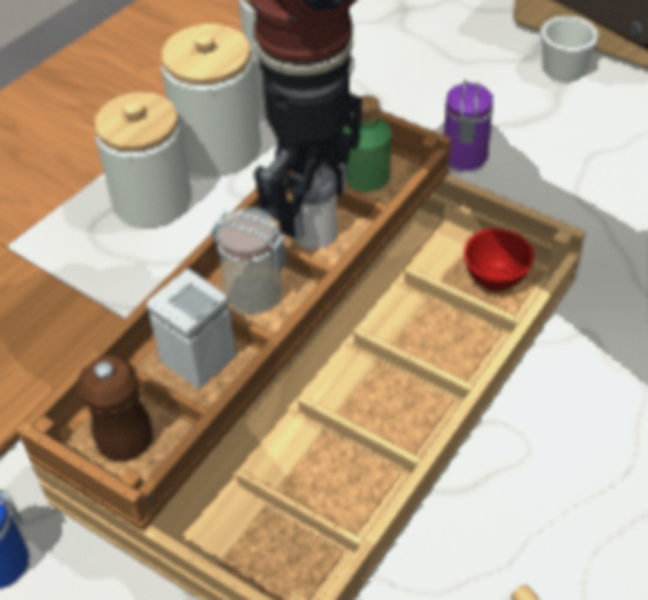

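The side view shows the fingers straddling the shaker at about (315,205), clear of the bottle and the jar. I'll close.

```bash
python3 -m jog '0 0 0 0 0 0;0 0 0 0 0 0;0 0 0 0 0 0;0 0 0 0 0 0;0 0 0 0 0 0;0 0 0 0 0 0' 0.03 30
python3 -m jog '0 0 -0.005 0 0 0;0 0 -0.015 0 0 0;0 0 -0.028 0 0 0;0 0 -0.038 0 0 0;0 0 -0.045 0 0 0;0 0 -0.045 0 0 0'
python3 -c "
from h import *
goto(*bay(-.091),.17,5.4)"
```

```text
time_s: 4.95
tcp_pos: [0.6553, -0.0286, 0.1284]
tool_rot: [[-0.088, 0.996, 0.002], [0.996, 0.088, -0.0], [-0.0, 0.002, -1.0]]
force: [-0.6, 0.8, 5.3]
width: 0.0423
time_s: 5.55
tcp_pos: [0.6555, -0.0287, 0.1741]
tool_rot: [[-0.088, 0.996, 0.002], [0.996, 0.088, -0.0], [-0.001, 0.002, -1.0]]
force: [0.7, 0.1, -1.4]
width: 0.0425
t 5.55 tcp [ 0.6555 -0.0287  0.1741] F [ 0.7  0.1 -1.4] w 0.0425
shift [-0.0017 -0.1489  0.0037] turn [ 0.002  0.001 -0.006]
```

```bash
python3 -m jog '0 -0.01 0 0 0 0;-0.001 -0.03 0 0 0 0;-0.001 -0.055 0 0 0 0;-0.001 -0.08 0 0 0 0;-0.002 -0.105 0 0 0 0;-0.002 -0.125 0 0 0 0;-0.002 -0.14 0 0 0 0;-0.002 -0.149 0 0 0 0;-0.002 -0.149 0 0 0 0'
python3 -m jog '0 0 0.01 0 0 0;0 0 0.03 0 0 0;0 0 0.05 0 0 0;0 0 0.07 0 0 0;0 0 0.085 0 0 0;0 0 0.097 0 0 0;0 0 0.105 0 0 0;0 0 0.11 0 0 0;0 0 0.113 0 0 0;0 0 0.113 0 0 0'
python3 - <<'E'
from h import *
goto(*bay(-.091),.055,5.4)
E
```

```text
time_s: 6.45
tcp_pos: [0.506, -0.0436, 0.1723]
tool_rot: [[-0.088, 0.996, 0.0], [0.996, 0.088, 0.0], [0.0, 0.0, -1.0]]
force: [0.3, -0.5, -0.3]
width: 0.0425
time_s: 7.45
tcp_pos: [0.5067, -0.0437, 0.0594]
tool_rot: [[-0.088, 0.996, 0.0], [0.996, 0.088, -0.0], [-0.0, 0.0, -1.0]]
force: [0.2, 0.8, -0.9]
width: 0.0422
t 7.45 tcp [ 0.5067 -0.0437  0.0594] F [ 0.2  0.8 -0.9] w 0.0422
shift [0.0001 0.0007 0.0044] turn [ 0.     0.    -0.006]
```

```bash
python3 -m jog '0 0 0.001 0 0 0;0 0 0.002 0 0 0;0 0 0.003 0 0 0;0 0 0.003 0 0 0'
python3 - <<'E'
from h import *
save('side','s2'); cv2.imwrite('pics/s2z.png',cv2.resize(load('s2')['img'][80:330,130:400],None,fx=2.4,fy=2.4,interpolation=2)[:,:,::-1])
E
```

```text
time_s: 7.85
tcp_pos: [0.5065, -0.0436, 0.0563]
tool_rot: [[-0.088, 0.996, 0.0], [0.996, 0.088, 0.0], [0.0, 0.0, -1.0]]
force: [-0.1, 0.5, -0.2]
width: 0.0427
```

View pics/s2z.png

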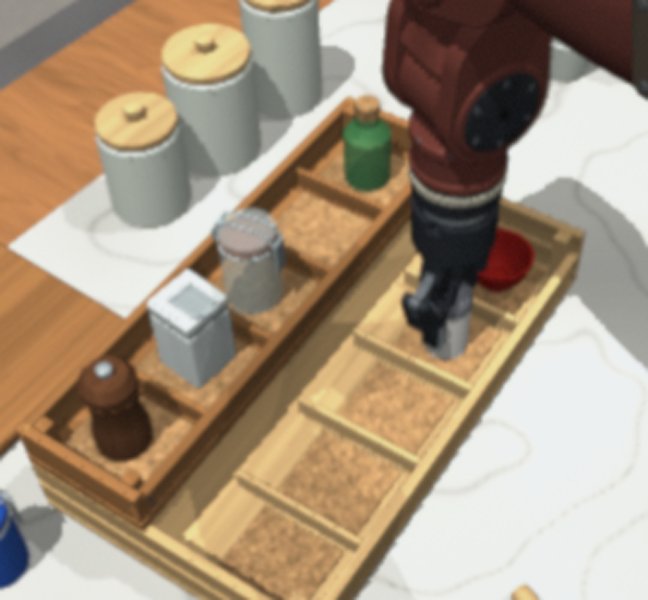

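The shaker is held upright over the middle of its bay at about (447,330), with no contact force yet. I'll lower it 1 mm at a time.

```bash
python3 -m jog '0 0 0.0005 0 0 0;0 0 0.001 0 0 0;0 0 0.0015 0 0 0;0 0 0.0015 0 0 0'; python3 -m jog '0 0 0.0005 0 0 0;0 0 0.001 0 0 0;0 0 0.0015 0 0 0;0 0 0.0015 0 0 0'
```

```text
time_s: 8.3
tcp_pos: [0.5066, -0.0436, 0.0553]
tool_rot: [[-0.088, 0.996, 0.0], [0.996, 0.088, -0.0], [-0.0, 0.0, -1.0]]
force: [-2.7, 1.3, 5.1]
width: 0.0423
time_s: 8.7
tcp_pos: [0.5068, -0.0436, 0.0553]
tool_rot: [[-0.088, 0.996, 0.001], [0.996, 0.088, -0.0], [-0.0, 0.001, -1.0]]
force: [-8.6, 2.7, 17.9]
width: 0.042
```

Contact at z≈0.0555, as predicted. I'll ease off, release partway and retreat.

```bash
python3 -m jog '0 0 -0.0015 0 0 0;0 0 -0.0015 0 0 0'; python3 -m jog '0 0 0 0 0 0;0 0 0 0 0 0;0 0 0 0 0 0;0 0 0 0 0 0' 0.062; python3 -m jog '0 0 -0.005 0 0 0;0 0 -0.015 0 0 0;0 0 -0.03 0 0 0;0 0 -0.055 0 0 0;0 0 -0.09 0 0 0;0 0 -0.13 0 0 0;0 0 -0.165 0 0 0;0 0 -0.175 0 0 0'
python3 - <<'E'
from h import *
save('scene','c3'); cv2.imwrite('pics/c3z.png',cv2.resize(load('c3')['img'][135:335,135:405],None,fx=2.4,fy=2.4,interpolation=2)[:,:,::-1])
goto(.650,.067,.245,16)
E
```

```text
time_s: 8.9
tcp_pos: [0.5068, -0.0437, 0.0553]
tool_rot: [[-0.088, 0.996, 0.001], [0.996, 0.088, -0.0], [-0.0, 0.001, -1.0]]
force: [-2.6, 0.2, 6.4]
width: 0.0424
time_s: 9.3
tcp_pos: [0.5064, -0.0436, 0.0546]
tool_rot: [[-0.088, 0.996, -0.0], [0.996, 0.088, 0.0], [0.0, -0.0, -1.0]]
force: [0.6, -0.5, -0.7]
width: 0.0621
time_s: 10.1
tcp_pos: [0.5081, -0.0441, 0.2356]
tool_rot: [[-0.088, 0.996, 0.007], [0.996, 0.088, -0.002], [-0.003, 0.006, -1.0]]
force: [0.7, -0.7, 0.4]
width: 0.062
t 10.15 tcp [ 0.5081 -0.0442  0.2352] F [ 0.4 -1.1  1.4] w 0.062
shift [ 0.0982  0.1512 -0.0091] turn [ 0.006  0.003 -0.191]
```

View pics/c3z.png

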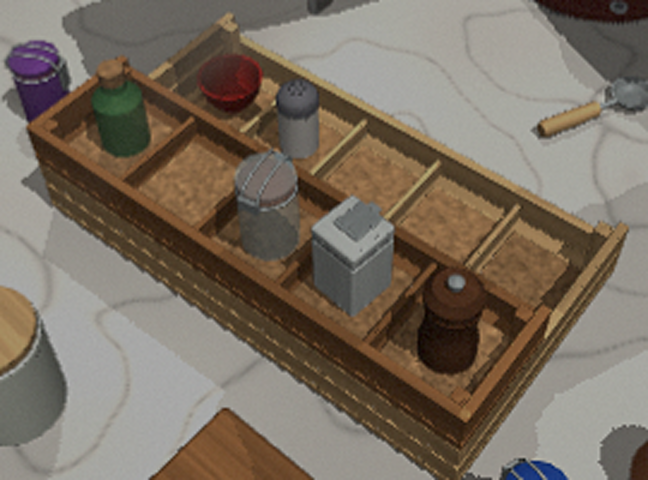

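The shaker stands upright in its bay at (298,120). Next is the jar.

```bash
python3 -m jog '0.015 0.015 0 0 0 -0.02;0.035 0.045 -0.005 0 0 -0.06;0.055 0.08 -0.009 0 0 -0.1;0.08 0.115 -0.009 0 0 -0.14;0.098 0.145 -0.009 0 0 -0.18;0.098 0.151 -0.009 0 0 -0.19;0.098 0.151 -0.009 0 0 -0.19;0.098 0.151 -0.009 0 0 -0.19' 0.075 40
python3 - <<'E'
from h import *
goto(.650,.067,.128,16)
save('scene','c4'); cv2.imwrite('pics/c4z.png',cv2.resize(load('c4')['img'][105:305,135:405],None,fx=2.4,fy=2.4,interpolation=2)[:,:,::-1])
E
```

```text
time_s: 10.95
tcp_pos: [0.6476, 0.0668, 0.2385]
tool_rot: [[-0.274, 0.962, -0.001], [0.962, 0.274, -0.0], [0.0, -0.001, -1.0]]
force: [0.4, 0.1, 0.4]
width: 0.075
t 10.95 tcp [0.6476 0.0668 0.2385] F [0.4 0.1 0.4] w 0.075
shift [-0.0005  0.0024  0.1105] turn [-0.001 -0.    -0.002]
```

View pics/c4z.png

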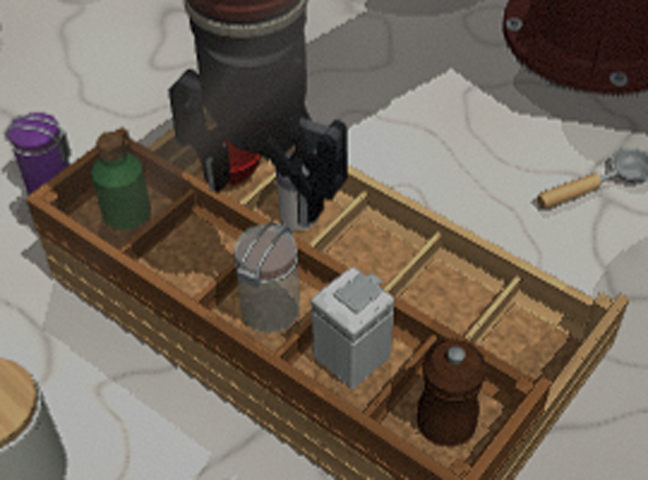

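The jaws stand above the jar at (268,280), across its clip. I'll descend.

```bash
python3 -m jog '0 0.001 0.02 0 0 0;0 0.002 0.045 0 0 0;0 0.002 0.065 0 0 0;0 0.002 0.083 0 0 0;0 0.002 0.096 0 0 0;0 0.002 0.104 0 0 0;0 0.002 0.108 0 0 0;0 0.002 0.108 0 0 0'
python3 -m jog '0 0 0 0 0 0;0 0 0 0 0 0;0 0 0 0 0 0;0 0 0 0 0 0;0 0 0 0 0 0' 0.04 40
python3 -m jog '0 0 -0.005 0 0 0;0 0 -0.015 0 0 0;0 0 -0.028 0 0 0;0 0 -0.038 0 0 0;0 0 -0.045 0 0 0;0 0 -0.045 0 0 0'
python3 -c "
from h import *
goto(*bay(.003),.17,16)"
```

```text
time_s: 11.8
tcp_pos: [0.6526, 0.0672, 0.1376]
tool_rot: [[-0.274, 0.962, 0.009], [0.962, 0.274, 0.0], [-0.002, 0.008, -1.0]]
force: [-7.6, -3.7, 29.8]
width: 0.075
time_s: 12.3
tcp_pos: [0.654, 0.0674, 0.1381]
tool_rot: [[-0.274, 0.962, 0.012], [0.962, 0.274, -0.0], [-0.004, 0.011, -1.0]]
force: [-1.8, 1.5, 28.2]
width: 0.0531
time_s: 12.9
tcp_pos: [0.6508, 0.0678, 0.1772]
tool_rot: [[-0.275, 0.962, 0.002], [0.962, 0.275, -0.0], [-0.001, 0.002, -1.0]]
force: [0.2, -0.7, -2.8]
width: 0.0535
t 12.9 tcp [0.6508 0.0678 0.1772] F [ 0.2 -0.7 -2.8] w 0.0535
shift [ 0.0249 -0.1513  0.007 ] turn [ 0.002  0.001 -0.001]
```

The descent stopped at z=0.1376 with 28–30 N, 8 mm above target, though the jar is gripped (width 53.5 mm). I'll look before carrying it.

Run:
```python
from h import *
a=save('side','s5')['img'][40:290,150:350]; b=save('scene','c5')['img'][85:285,150:400]; c=save('wrist','w5')
cv2.imwrite('pics/s5z.png',cv2.resize(a,None,fx=2.4,fy=2.4,interpolation=2)[:,:,::-1])
cv2.imwrite('pics/c5z.png',cv2.resize(b,None,fx=2.4,fy=2.4,interpolation=2)[:,:,::-1])
```

View pics/s5z.png

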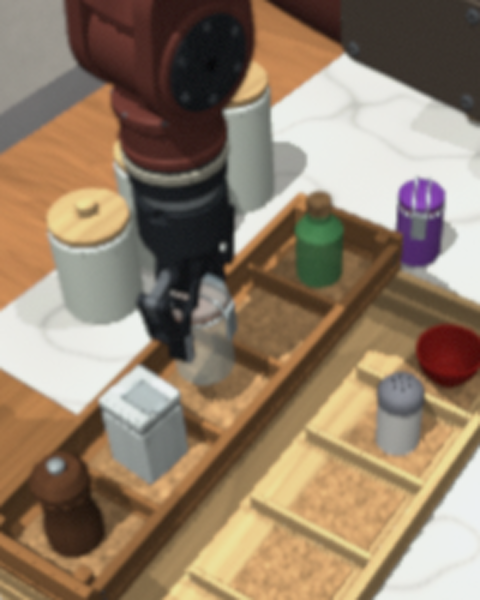

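View pics/c5z.png

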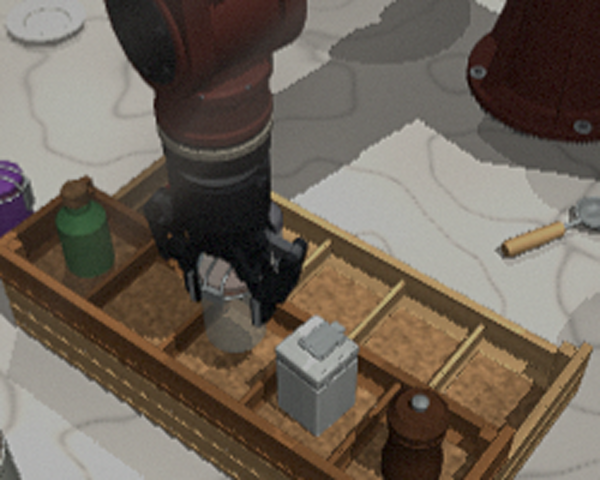

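View pics/w5.png

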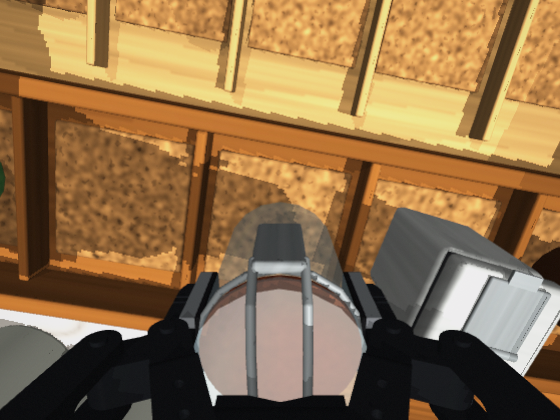

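The jar hangs upright, with its clip between the jaws and centred in the wrist view at (280,330). The palm touched the clip, so the palm is about 43 mm behind the TCP, less than I took it to be. I'll account for that with the mill and carry on.

```bash
python3 -m jog '0.002 -0.01 0 0 0 0;0.005 -0.03 0 0 0 0;0.009 -0.055 0 0 0 0;0.013 -0.08 0 0 0 0;0.017 -0.105 0 0 0 0;0.021 -0.125 0 0 0 0;0.023 -0.14 0 0 0 0;0.025 -0.15 0 0 0 0;0.025 -0.151 0 0 0 0;0.025 -0.151 0 0 0 0'
python3 -m jog '0 0 0.01 0 0 0;0 0 0.03 0 0 0;0 0 0.05 0 0 0;0 0 0.07 0 0 0;0 0 0.085 0 0 0;0 0 0.097 0 0 0;0 0 0.103 0 0 0;0 0 0.107 0 0 0;0 0 0.107 0 0 0'
python3 - <<'E'
from h import *
goto(*bay(.003),.065,16)
save('side','s6'); cv2.imwrite('pics/s6z.png',cv2.resize(load('s6')['img'][80:330,130:400],None,fx=2.4,fy=2.4,interpolation=2)[:,:,::-1])
E
```

```text
time_s: 14.05
tcp_pos: [0.4982, 0.0504, 0.1756]
tool_rot: [[-0.275, 0.962, 0.0], [0.962, 0.275, 0.0], [0.0, 0.0, -1.0]]
force: [0.5, 0.1, -4.1]
width: 0.0532
time_s: 14.95
tcp_pos: [0.4982, 0.0504, 0.0688]
tool_rot: [[-0.275, 0.962, 0.0], [0.962, 0.275, 0.0], [0.0, 0.0, -1.0]]
force: [-0.7, 0.1, -1.5]
width: 0.0533
t 14.95 tcp [0.4982 0.0504 0.0688] F [-0.7  0.1 -1.5] w 0.0533
shift [-0.0004  0.0002  0.0038] turn [ 0.    -0.    -0.001]
```

View pics/s6z.png

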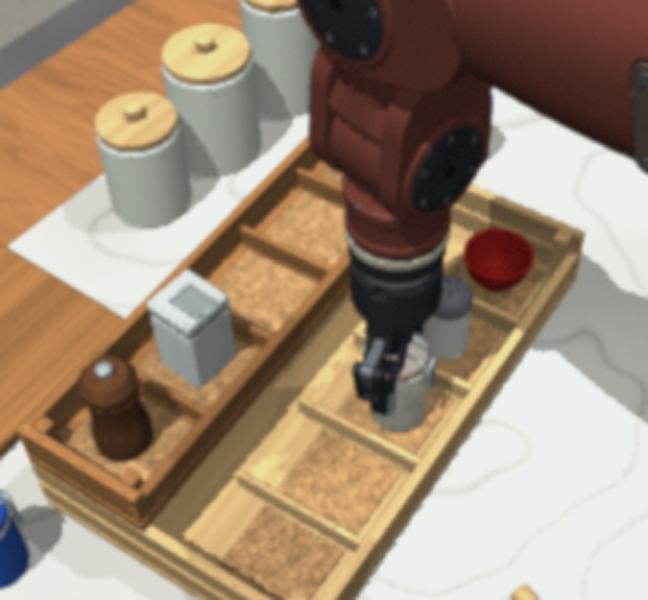

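The jar is just above its mat at about (405,400), and the shaker beside it is undisturbed. I'll lower in small steps.

```bash
python3 -m jog '0 0 0.001 0 0 0;0 0 0.002 0 0 0;0 0 0.003 0 0 0;0 0 0.003 0 0 0'; python3 -m jog '0 0 0.0005 0 0 0;0 0 0.001 0 0 0;0 0 0.0015 0 0 0;0 0 0.0015 0 0 0'
```

```text
time_s: 15.4
tcp_pos: [0.4982, 0.0504, 0.0658]
tool_rot: [[-0.275, 0.962, 0.0], [0.962, 0.275, 0.0], [0.0, 0.0, -1.0]]
force: [-0.6, 0.1, -3.2]
width: 0.0533
time_s: 15.8
tcp_pos: [0.4983, 0.0504, 0.0654]
tool_rot: [[-0.275, 0.962, 0.0], [0.962, 0.275, -0.0], [-0.0, 0.0, -1.0]]
force: [-5.4, 1.0, 9.5]
width: 0.0534
```

```bash
python3 -m jog '0 0 -0.001 0 0 0;0 0 -0.001 0 0 0';python3 -m jog '0 0 0 0 0 0;0 0 0 0 0 0;0 0 0 0 0 0;0 0 0 0 0 0' 0.073; python3 -m jog '0 0 -0.005 0 0 0;0 0 -0.015 0 0 0;0 0 -0.03 0 0 0;0 0 -0.055 0 0 0;0 0 -0.09 0 0 0;0 0 -0.13 0 0 0;0 0 -0.165 0 0 0;0 0 -0.17 0 0 0;0 0 -0.17 0 0 0'
python3 - <<'E'
from h import *
save('scene','c6'); cv2.imwrite('pics/c6z.png',cv2.resize(load('c6')['img'][105:305,135:405],None,fx=2.4,fy=2.4,interpolation=2)[:,:,::-1])
goto(.638,.156,.24,-1)
E
```

```text
time_s: 16.0
tcp_pos: [0.4983, 0.0504, 0.0655]
tool_rot: [[-0.275, 0.962, 0.0], [0.962, 0.275, -0.0], [-0.0, 0.0, -1.0]]
force: [-2.5, 1.6, 1.8]
width: 0.0531
time_s: 16.4
tcp_pos: [0.4982, 0.0504, 0.0653]
tool_rot: [[-0.275, 0.962, 0.0], [0.962, 0.275, 0.0], [0.0, 0.0, -1.0]]
force: [0.2, -1.0, 0.2]
width: 0.0729
time_s: 17.3
tcp_pos: [0.499, 0.0503, 0.2377]
tool_rot: [[-0.275, 0.962, 0.004], [0.962, 0.275, -0.001], [-0.002, 0.003, -1.0]]
force: [0.7, 0.6, -0.5]
width: 0.0729
t 17.35 tcp [0.4983 0.0504 0.2359] F [-0.4  0.3 -0.5] w 0.0729
shift [ 0.0632  0.1633 -0.0039] turn [0.001 0.    0.296]
```

View pics/c6z.png

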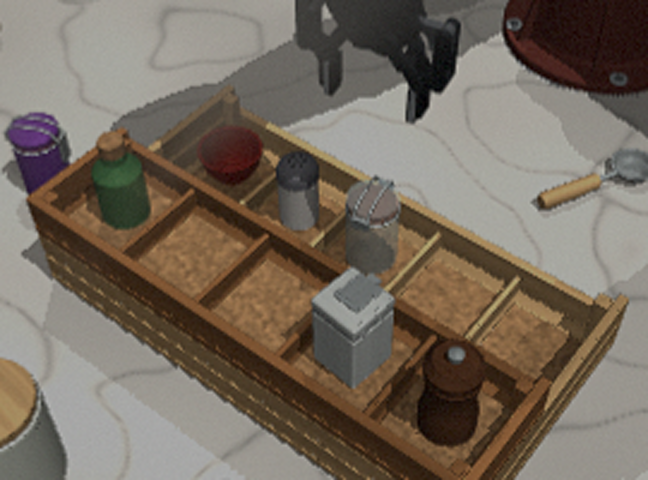

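The jar stands upright at (372,225). Next is the tin.

```bash
python3 -m jog '0.01 0.02 0 0 0 0.04;0.025 0.05 -0.003 0 0 0.1;0.035 0.085 -0.004 0 0 0.16;0.048 0.12 -0.004 0 0 0.22;0.06 0.15 -0.004 0 0 0.27;0.063 0.163 -0.004 0 0 0.296;0.063 0.163 -0.004 0 0 0.296;0.063 0.163 -0.004 0 0 0.296' 0.073 40
python3 - <<'E'
from h import *
goto(.638,.156,.136,-1)
save('wrist','w7');save('scene','c7')
E
```

```text
time_s: 18.15
tcp_pos: [0.6367, 0.1556, 0.2379]
tool_rot: [[0.017, 1.0, -0.003], [1.0, -0.017, -0.0], [-0.0, -0.003, -1.0]]
force: [-0.1, 0.4, 0.4]
width: 0.0729
t 18.15 tcp [0.6367 0.1556 0.2379] F [-0.1  0.4  0.4] w 0.0729
shift [0.0004 0.0015 0.1019] turn [-0.003  0.     0.001]
```

View pics/w7.png

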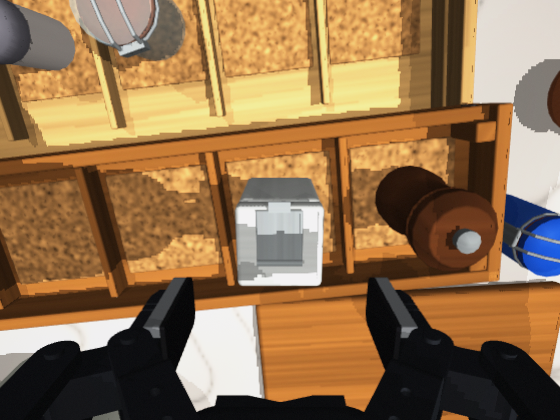

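The tin is square to the jaws and centred at (279,245). I'll descend.

```bash
python3 -m jog '0 0.001 0.02 0 0 0;0 0.0015 0.045 0 0 0;0 0.0015 0.065 0 0 0;0 0.0015 0.08 0 0 0;0 0.0015 0.09 0 0 0;0 0.0015 0.097 0 0 0;0 0.0015 0.101 0 0 0;0 0.0015 0.101 0 0 0'
python3 -m jog '0 0 0 0 0 0;0 0 0 0 0 0;0 0 0 0 0 0;0 0 0 0 0 0;0 0 0 0 0 0' 0.035 40
python3 -m jog '0 0 -0.005 0 0 0;0 0 -0.015 0 0 0;0 0 -0.028 0 0 0;0 0 -0.038 0 0 0;0 0 -0.045 0 0 0;0 0 -0.045 0 0 0'
python3 -c "
from h import *
goto(*bay(.098),.18,-1)"
```

```text
time_s: 19.05
tcp_pos: [0.6391, 0.1557, 0.1384]
tool_rot: [[0.018, 1.0, 0.0], [1.0, -0.018, 0.0], [0.0, 0.0, -1.0]]
force: [-0.9, 0.1, 0.2]
width: 0.0734
time_s: 19.55
tcp_pos: [0.6395, 0.1557, 0.1392]
tool_rot: [[0.018, 1.0, 0.001], [1.0, -0.018, 0.0], [0.0, 0.001, -1.0]]
force: [-0.5, -1.2, 5.3]
width: 0.0499
time_s: 20.15
tcp_pos: [0.6398, 0.1558, 0.1851]
tool_rot: [[0.018, 1.0, 0.002], [1.0, -0.018, 0.0], [0.0, 0.002, -1.0]]
force: [0.6, 0.2, -1.9]
width: 0.0501
t 20.15 tcp [0.6398 0.1558 0.1851] F [ 0.6  0.2 -1.9] w 0.0501
shift [-0.0137 -0.15    0.0047] turn [ 0.002 -0.    -0.   ]
```

```bash
python3 -m jog '-0.001 -0.01 0 0 0 0;-0.003 -0.03 0 0 0 0;-0.005 -0.055 0 0 0 0;-0.007 -0.08 0 0 0 0;-0.01 -0.105 0 0 0 0;-0.012 -0.125 0 0 0 0;-0.013 -0.14 0 0 0 0;-0.0137 -0.149 0 0 0 0;-0.0137 -0.15 0 0 0 0;-0.0137 -0.15 0 0 0 0'
python3 -m jog '0 0 0.01 0 0 0;0 0 0.03 0 0 0;0 0 0.05 0 0 0;0 0 0.07 0 0 0;0 0 0.09 0 0 0;0 0 0.102 0 0 0;0 0 0.109 0 0 0;0 0 0.113 0 0 0;0 0 0.115 0 0 0;0 0 0.115 0 0 0'
python3 - <<'E'
from h import *
goto(*bay(.098),.066,-1)
save('side','s8'); cv2.imwrite('pics/s8z.png',cv2.resize(load('s8')['img'][80:330,130:400],None,fx=2.4,fy=2.4,interpolation=2)[:,:,::-1])
E
```

```text
time_s: 21.15
tcp_pos: [0.4892, 0.1447, 0.1833]
tool_rot: [[0.018, 1.0, 0.001], [1.0, -0.018, 0.0], [0.0, 0.001, -1.0]]
force: [-0.4, -0.3, -1.7]
width: 0.0495
time_s: 22.15
tcp_pos: [0.4892, 0.1447, 0.0687]
tool_rot: [[0.018, 1.0, 0.001], [1.0, -0.018, 0.0], [0.0, 0.001, -1.0]]
force: [-0.2, 0.5, -1.1]
width: 0.0496
t 22.15 tcp [0.4892 0.1447 0.0687] F [-0.2  0.5 -1.1] w 0.0496
shift [-0.      0.0004  0.0027] turn [ 0.001 -0.    -0.   ]
```

View pics/s8z.png

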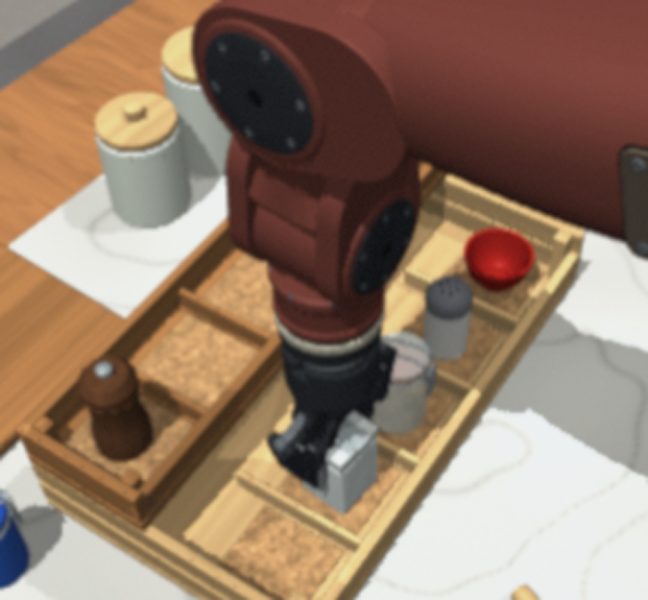

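The tin hangs over its bay at (347,470), clear of the jar at (405,380). I'll lower it to contact.

```bash
python3 -m jog '0 0 0.001 0 0 0;0 0 0.002 0 0 0;0 0 0.003 0 0 0;0 0 0.003 0 0 0'; python3 -m jog '0 0 0.0005 0 0 0;0 0 0.001 0 0 0;0 0 0.001 0 0 0'
```

```text
time_s: 22.6
tcp_pos: [0.4891, 0.1447, 0.0662]
tool_rot: [[0.018, 1.0, 0.001], [1.0, -0.018, 0.0], [0.0, 0.001, -1.0]]
force: [-4.1, -0.2, 4.8]
width: 0.0496
time_s: 22.9
tcp_pos: [0.4892, 0.1447, 0.0662]
tool_rot: [[0.018, 1.0, 0.001], [1.0, -0.018, -0.0], [-0.0, 0.001, -1.0]]
force: [-7.7, -1.6, 14.1]
width: 0.0496
```

```bash
python3 -m jog '0 0 -0.001 0 0 0;0 0 -0.001 0 0 0';python3 -m jog '0 0 0 0 0 0;0 0 0 0 0 0;0 0 0 0 0 0;0 0 0 0 0 0' 0.068; python3 -m jog '0 0 -0.005 0 0 0;0 0 -0.015 0 0 0;0 0 -0.03 0 0 0;0 0 -0.055 0 0 0;0 0 -0.09 0 0 0;0 0 -0.13 0 0 0;0 0 -0.165 0 0 0;0 0 -0.175 0 0 0;0 0 -0.175 0 0 0'
python3 - <<'E'
from h import *
save('scene','c9'); cv2.imwrite('pics/c9z.png',cv2.resize(load('c9')['img'][105:305,135:405],None,fx=2.4,fy=2.4,interpolation=2)[:,:,::-1])
goto(.631,.256,.245,5.4)
E
```

```text
time_s: 23.1
tcp_pos: [0.4892, 0.1447, 0.0662]
tool_rot: [[0.018, 1.0, 0.001], [1.0, -0.018, 0.0], [0.0, 0.001, -1.0]]
force: [-2.5, -1.4, 7.8]
width: 0.0495
time_s: 23.5
tcp_pos: [0.4888, 0.1447, 0.0651]
tool_rot: [[0.018, 1.0, -0.0], [1.0, -0.018, 0.0], [0.0, -0.0, -1.0]]
force: [0.9, -0.2, -0.1]
width: 0.068
time_s: 24.4
tcp_pos: [0.4899, 0.1447, 0.2432]
tool_rot: [[0.018, 1.0, 0.004], [1.0, -0.018, 0.0], [0.0, 0.004, -1.0]]
force: [-0.2, 0.8, -0.5]
width: 0.0678
t 24.45 tcp [0.4892 0.1447 0.2411] F [ 0.1  0.1 -0.6] w 0.0682
shift [ 0.1138  0.1398 -0.0036] turn [ 0.002 -0.    -0.112]
```

View pics/c9z.png

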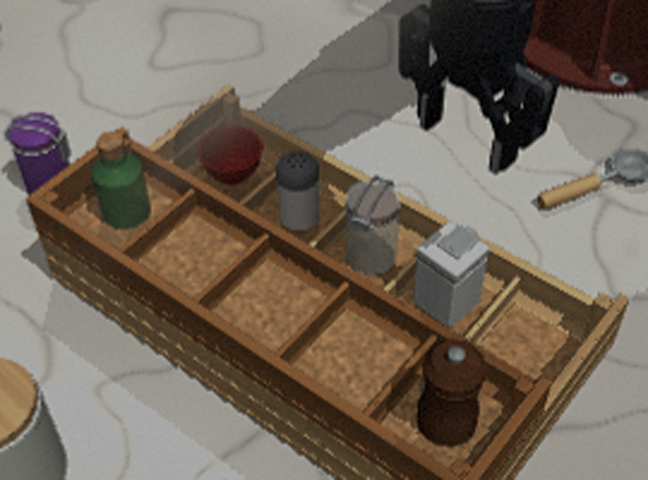

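The tin stands upright at (450,275). The mill is last.

```bash
python3 -m jog '0.01 0.015 0 0 0 -0.01;0.03 0.045 -0.003 0 0 -0.03;0.055 0.075 -0.004 0 0 -0.05;0.08 0.105 -0.004 0 0 -0.08;0.105 0.13 -0.004 0 0 -0.1;0.114 0.14 -0.004 0 0 -0.112;0.114 0.14 -0.004 0 0 -0.112;0.114 0.14 -0.004 0 0 -0.112' 0.07 30
python3 - <<'E'
from h import *
goto(.631,.256,.143,5.4)
save('wrist','w10')
E
```

```text
time_s: 25.25
tcp_pos: [0.63, 0.2559, 0.2427]
tool_rot: [[-0.094, 0.996, -0.003], [0.996, 0.094, -0.001], [-0.0, -0.003, -1.0]]
force: [-0.1, -0.2, -0.6]
width: 0.07
t 25.25 tcp [0.63   0.2559 0.2427] F [-0.1 -0.2 -0.6] w 0.07
shift [0.     0.0012 0.0997] turn [-0.003  0.    -0.   ]
```

View pics/w10.png

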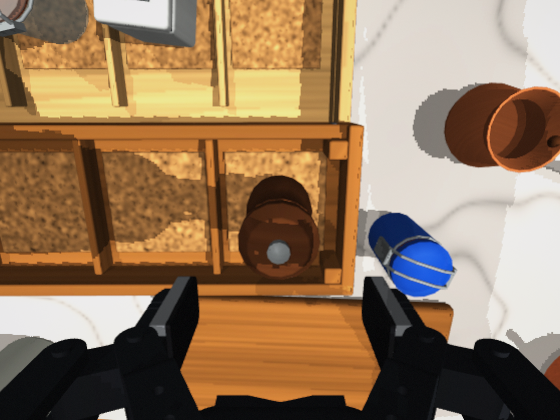

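Run:
```python
from h import *
w10=load('w10');w2=load('w2')
print(tri([A(562,348),B(106,301),(w2,699/1.75,314/1.75),(w10,278,253)]))
print(tri([(w2,699/1.75,314/1.75),(w10,278,253)]))
print(plane(w10,278,253,.183))
```

```text
(array([0.63047362, 0.2547249 , 0.18670015]), [0.0009028357577329786, 0.001766327707289913, 0.0006911413117311159, 0.00043028138153479553])
(array([0.63065342, 0.25498195, 0.18748156]), [0.00011879788245091853, 0.00011879788245089623])
[0.63247111 0.25506237 0.183     ]
```

The knob is at (0.6307, 0.255, 0.187) from four views. I'll descend to about 0.145 and watch the force.

```bash
python3 -m jog '-0.001 0.001 0.02 0 0 0;-0.001 0.001 0.045 0 0 0;-0.001 0.001 0.065 0 0 0;-0.001 0.001 0.08 0 0 0;-0.001 0.001 0.09 0 0 0;-0.001 0.001 0.095 0 0 0;-0.001 0.001 0.097 0 0 0;-0.001 0.001 0.097 0 0 0'
python3 -m jog '0 0 0 0 0 0;0 0 0 0 0 0;0 0 0 0 0 0;0 0 0 0 0 0;0 0 0 0 0 0;0 0 0 0 0 0' 0.03 30
python3 - <<'E'
from h import *
goto(*bay(.193),.18,5.4)
for n,sl in(('side',np.s_[100:300,130:330]),('scene',np.s_[135:335,200:400])):
    im=save(n,n+'11')['img'][sl]; cv2.imwrite(f'pics/{n}11z.png',cv2.resize(im,None,fx=2.9,fy=2.9,interpolation=2)[:,:,::-1])
E
```

```text
time_s: 26.1
tcp_pos: [0.6322, 0.2553, 0.1479]
tool_rot: [[-0.094, 0.996, 0.001], [0.996, 0.094, 0.0], [0.0, 0.001, -1.0]]
force: [0.3, 0.2, -0.0]
width: 0.0699
time_s: 26.7
tcp_pos: [0.6324, 0.2553, 0.1483]
tool_rot: [[-0.094, 0.996, 0.002], [0.996, 0.094, 0.0], [0.0, 0.002, -1.0]]
force: [-0.0, -1.2, 6.2]
width: 0.0468
t 26.7 tcp [0.6324 0.2553 0.1483] F [-0.  -1.2  6.2] w 0.0468
shift [-0.0017 -0.1526 -0.0319] turn [ 0.002 -0.    -0.   ]
```

View pics/side11z.png

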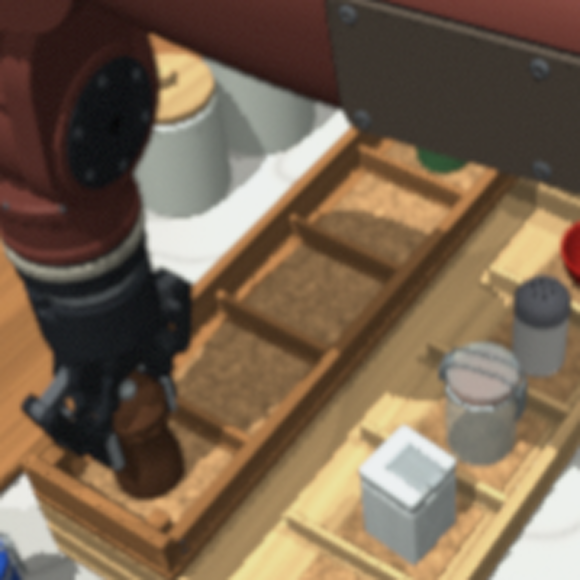

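View pics/scene11z.png

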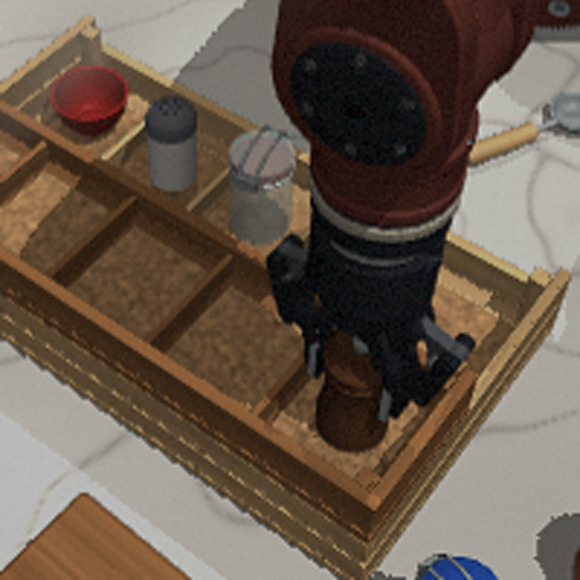

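The width of 46.8 mm means the pads' upper edges sit on the flare under the head, and the knob stops me going lower. I'll regrip on the straight 49 mm head band, about 15 mm higher.

```bash
python3 -m jog '0 0 0 0 0 0;0 0 0 0 0 0;0 0 0 0 0 0;0 0 -0.007 0 0 0;0 0 -0.014 0 0 0;0 0 -0.017 0 0 0;0 0 -0.017 0 0 0;0 0 -0.017 0 0 0' 0.068
python3 -m jog '0 -0.0015 0 0 0 0;0 -0.0015 0 0 0 0;0 -0.0015 0 0 0 0;0 -0.0015 0 0 0 0;0 -0.0015 0 0 0 0;0 -0.0015 0 0 0 0' 0.03 40
```

```text
time_s: 27.6
tcp_pos: [0.632, 0.2553, 0.1644]
tool_rot: [[-0.094, 0.996, 0.0], [0.996, 0.094, 0.0], [0.0, 0.0, -1.0]]
force: [0.4, -0.6, -1.0]
width: 0.0676
time_s: 28.2
tcp_pos: [0.6305, 0.2551, 0.1643]
tool_rot: [[-0.094, 0.996, 0.0], [0.996, 0.094, 0.0], [0.0, 0.0, -1.0]]
force: [-0.4, -0.6, 1.5]
width: 0.047
```

```bash
python3 -m jog '0 0 -0.003 0 0 0;0 0 -0.008 0 0 0;0 0 -0.015 0 0 0;0 0 -0.022 0 0 0;0 0 -0.03 0 0 0;0 0 -0.037 0 0 0;0 0 -0.042 0 0 0;0 0 -0.042 0 0 0;0 0 -0.042 0 0 0'
python3 - <<'E'
from h import *
goto(*bay(.193),.205,5.4)
for n,sl in(('side',np.s_[80:280,130:330]),('scene',np.s_[115:315,200:400])):
    im=save(n,n+'12')['img'][sl]; cv2.imwrite(f'pics/{n}12z.png',cv2.resize(im,None,fx=2.9,fy=2.9,interpolation=2)[:,:,::-1])
E
```

```text
time_s: 29.1
tcp_pos: [0.6305, 0.2552, 0.2062]
tool_rot: [[-0.094, 0.996, 0.0], [0.996, 0.094, 0.0], [0.0, 0.0, -1.0]]
force: [0.1, -0.2, -2.6]
width: 0.0464
t 29.1 tcp [0.6305 0.2552 0.2062] F [ 0.1 -0.2 -2.6] w 0.0464
shift [-0.0017 -0.1507  0.0012] turn [ 0. -0. -0.]
```

View pics/side12z.png

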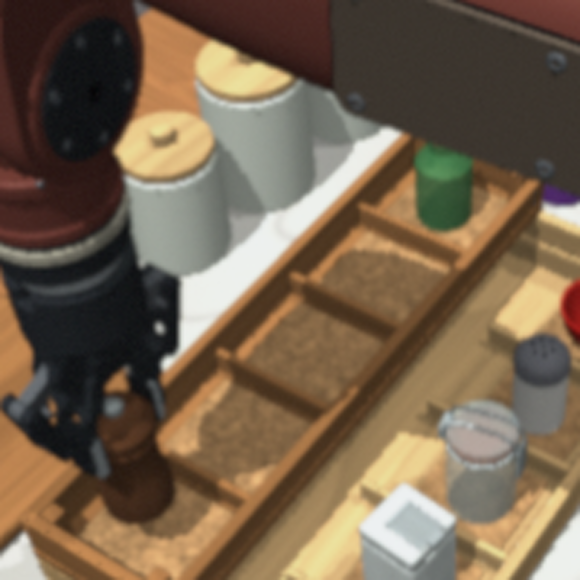

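View pics/scene12z.png

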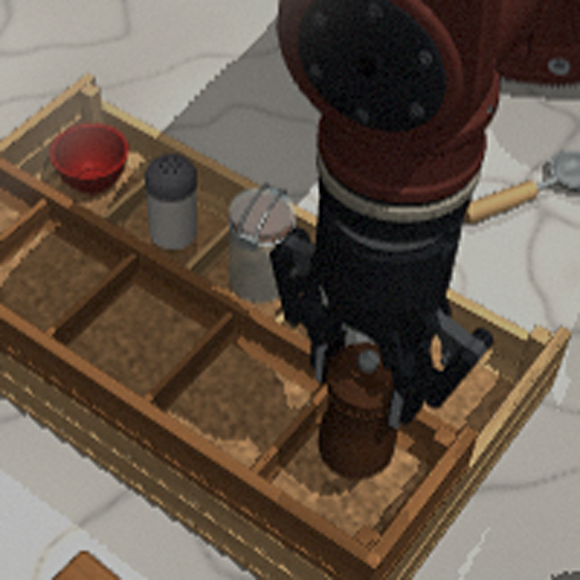

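Run:
```python
from h import *
s=load('side12');c=load('scene12')
print(tri([(s,130+115/2.9,80+407/2.9),(c,200+370/2.9,115+361/2.9)]))
# predicted foot centre & left/right silhouette if upright
p,_=tri([(s,130+115/2.9,80+407/2.9),(c,200+370/2.9,115+361/2.9)])
for g,o in((s,(130,80)),(c,(200,115))): 
    for h in (0,-.05,-.1): print((proj(g,p+[0,0,h])-o)*2.9)
```

```text
(array([0.62857153, 0.25487025, 0.22506917]), [0.001930678754882859, 0.0019306787548827868])
[113.09475266 409.45778633]
[127.6012982  456.95840587]
[140.96727693 500.54774595]
[367.84198819 358.58464585]
[360.9768553 405.5399908]
[354.74840431 448.18726213]
```

The mill is held upright: its foot lies where the projection says, at (140,505) and (356,455). Its bottom is at about 0.125, clear of the 0.11 slat. I'll transfer it.

```bash
python3 -m jog '0 -0.01 0 0 0 0;-0.001 -0.025 0 0 0 0;-0.001 -0.045 0 0 0 0;-0.001 -0.068 0 0 0 0;-0.001 -0.09 0 0 0 0;-0.002 -0.11 0 0 0 0;-0.002 -0.13 0 0 0 0;-0.002 -0.143 0 0 0 0;-0.002 -0.15 0 0 0 0;-0.002 -0.151 0 0 0 0'
python3 -m jog '0 0 0.008 0 0 0;0 0 0.022 0 0 0;0 0 0.04 0 0 0;0 0 0.058 0 0 0;0 0 0.076 0 0 0;0 0 0.09 0 0 0;0 0 0.1 0 0 0;0 0 0.106 0 0 0;0 0 0.108 0 0 0;0 0 0.108 0 0 0'
python3 - <<'E'
from h import *
goto(*bay(.193),.092,5.4)
save('side','s13'); cv2.imwrite('pics/s13z.png',cv2.resize(load('s13')['img'][100:350,130:400],None,fx=2.4,fy=2.4,interpolation=2)[:,:,::-1])
E
```

```text
time_s: 30.2
tcp_pos: [0.4799, 0.239, 0.2063]
tool_rot: [[-0.094, 0.996, 0.0], [0.996, 0.094, 0.0], [0.0, 0.0, -1.0]]
force: [0.6, 0.8, -2.4]
width: 0.047
time_s: 31.2
tcp_pos: [0.4805, 0.239, 0.0985]
tool_rot: [[-0.094, 0.996, 0.0], [0.996, 0.094, 0.0], [0.0, 0.0, -1.0]]
force: [-0.6, -0.1, -1.3]
width: 0.0464
t 31.2 tcp [0.4805 0.239  0.0985] F [-0.6 -0.1 -1.3] w 0.0464
shift [0.0002 0.0001 0.0065] turn [ 0. -0. -0.]
```

View pics/s13z.png

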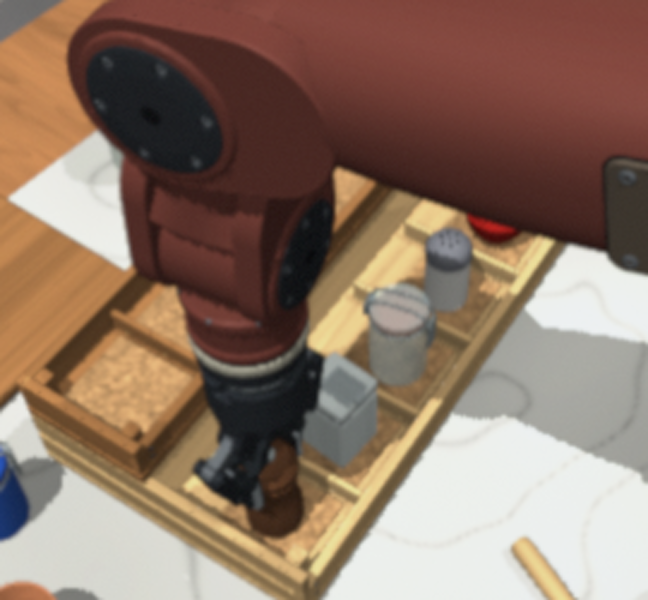

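The mill hangs over the left-hand bay at (277,500), just above the mat. I'll lower it to contact.

```bash
python3 -m jog '0 0 0.001 0 0 0;0 0 0.002 0 0 0;0 0 0.003 0 0 0;0 0 0.004 0 0 0;0 0 0.004 0 0 0'; python3 -m jog '0 0 0.0005 0 0 0;0 0 0.001 0 0 0;0 0 0.0015 0 0 0;0 0 0.002 0 0 0;0 0 0.002 0 0 0'
```

```text
time_s: 31.75
tcp_pos: [0.4802, 0.2389, 0.0942]
tool_rot: [[-0.094, 0.996, -0.0], [0.996, 0.094, 0.0], [0.0, -0.0, -1.0]]
force: [-0.4, 0.2, -1.0]
width: 0.0467
time_s: 32.25
tcp_pos: [0.4803, 0.239, 0.0922]
tool_rot: [[-0.094, 0.996, -0.0], [0.996, 0.094, 0.0], [0.0, -0.0, -1.0]]
force: [-0.7, 0.4, -1.0]
width: 0.0465
```

```bash
python3 -m jog '0 0 0.0005 0 0 0;0 0 0.001 0 0 0;0 0 0.001 0 0 0'; python3 -m jog '0 0 0.0005 0 0 0;0 0 0.001 0 0 0;0 0 0.001 0 0 0'
```

```text
time_s: 32.55
tcp_pos: [0.4804, 0.239, 0.0913]
tool_rot: [[-0.094, 0.996, 0.0], [0.996, 0.094, 0.0], [0.0, 0.0, -1.0]]
force: [0.9, 0.1, -2.6]
width: 0.0466
time_s: 32.85
tcp_pos: [0.4808, 0.239, 0.0913]
tool_rot: [[-0.094, 0.996, 0.001], [0.996, 0.094, 0.0], [0.0, 0.001, -1.0]]
force: [-1.7, -1.1, 5.2]
width: 0.0465
```

Contact at 0.0913, as predicted (0.091). I'll release and retreat.

```bash
python3 -m jog '0 0 0 0 0 0;0 0 0 0 0 0;0 0 0 0 0 0;0 0 0 0 0 0;0 0 0 0 0 0' 0.068; python3 -m jog '0 0 -0.005 0 0 0;0 0 -0.015 0 0 0;0 0 -0.03 0 0 0;0 0 -0.055 0 0 0;0 0 -0.09 0 0 0;0 0 -0.13 0 0 0;0 0 -0.165 0 0 0;0 0 -0.19 0 0 0;0 0 -0.2 0 0 0;0 0 -0.2 0 0 0'
python3 -m jog '-0.02 0.02 0 0 0 0;-0.05 0.05 0 0 0 0;-0.08 0.08 0 0 0 0;-0.1 0.11 0 0 0 0;-0.12 0.13 0 0 0 0;-0.12 0.13 0 0 0 0;-0.12 0.13 0 0 0 0'
python3 - <<'E'
from h import *
g=save('wrist','w14'); a=save('scene','c14'); b=save('side','s14')
cv2.imwrite('pics/c14z.png',cv2.resize(a['img'][105:305,135:405],None,fx=2.9,fy=2.9,interpolation=2)[:,:,::-1])
cv2.imwrite('pics/s14z.png',cv2.resize(b['img'][110:350,130:400],None,fx=2.4,fy=2.4,interpolation=2)[:,:,::-1])
E
```

```text
time_s: 33.35
tcp_pos: [0.4803, 0.239, 0.0902]
tool_rot: [[-0.094, 0.996, -0.0], [0.996, 0.094, 0.0], [0.0, -0.0, -1.0]]
force: [-0.2, -0.4, 1.1]
width: 0.0678
time_s: 34.35
tcp_pos: [0.4809, 0.2391, 0.2922]
tool_rot: [[-0.094, 0.996, 0.003], [0.996, 0.094, 0.001], [0.0, 0.003, -1.0]]
force: [0.1, -0.1, -0.2]
width: 0.0684
time_s: 35.05
tcp_pos: [0.6206, 0.1314, 0.2883]
tool_rot: [[-0.093, 0.996, -0.003], [0.996, 0.093, 0.0], [0.001, -0.003, -1.0]]
force: [-0.4, -0.2, 0.8]
width: 0.0679
```

View pics/w14.png

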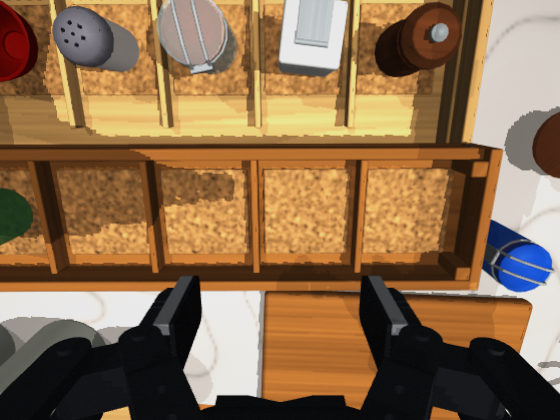

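View pics/c14z.png

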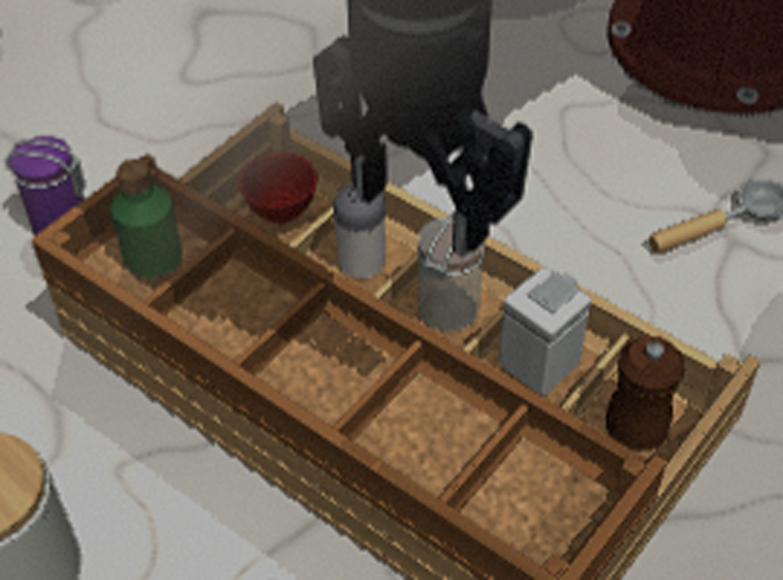

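View pics/s14z.png

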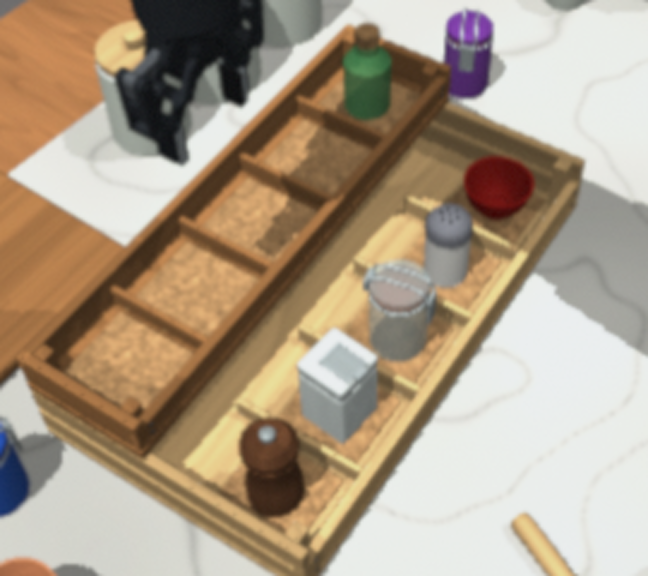

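All four stand upright in the front row, with the bottle and bowl in place. I'll check the numbers.

Run:
```python
from h import *
w,c,s=load('w14'),load('c14'),load('s14')
C=lambda x,y:(c,135+x/2.9,105+y/2.9); S=lambda x,y:(s,130+x/2.4,110+y/2.4)
for n,o,v,hh in [('mill',[(w,440,33),C(655,350),S(267,434)],.193,.1),('tin',[(w,314,33),S(338,363),C(545,305)],.098,.088),('jar',[(w,194,33),S(400,288)],.003,.092),('shaker',[(w,75,33),S(452,221)],-.091,.084)]:
    p,e=tri(o); print(n,p.round(4),np.round(e,4),'base',(p[2]-hh).round(4),'du dv mm',(1e3*(p[:2]@e1-.501)).round(1),(1e3*(p[:2]@e2-v)).round(1))
# bottle / bowl by colour, before vs after
for f0,f1 in(('side0','s14'),('scene0','c14')):
  o=[]
  for f in(f0,f1):
    h=cv2.cvtColor(load(f)['img'],cv2.COLOR_RGB2HSV).astype(int)
    m1=(h[...,0]>45)&(h[...,0]<85)&(h[...,1]>110); m2=((h[...,0]<6)|(h[...,0]>174))&(h[...,1]>170)&(np.arange(420)[:,None]<210)&(np.arange(420)[:,None]>140)
    if f0=='side0': m2[:,:300]=0;m2[:,380:]=0
    else: m2[:,:210]=0;m2[:,260:]=0
    o.append([np.argwhere(m).mean(0).round(1) for m in(m1,m2)])
  print(f1,o)
print(r.get_state()['force'])
```

```text
mill [0.4806 0.2397 0.112 ] [0.0012 0.0011 0.0018] base 0.012 du dv mm 0.1 0.4
tin [0.4869 0.1447 0.0926] [0.0018 0.0026 0.0012] base 0.0046 du dv mm -2.6 0.2
jar [0.4945 0.0477 0.0905] [0.0022 0.0022] base -0.0015 du dv mm -4.2 -2.1
shaker [ 0.5043 -0.049   0.0865] [0.0005 0.0005] base 0.0025 du dv mm -3.6 -5.3
s14 [[array([135.3, 281.8]), array([187.2, 337.2])], [array([134.9, 284.4]), array([187.1, 337.1])]]
c14 [[array([147.3, 401.1]), array([172.5, 232.9])], [array([178.2, 361.1]), array([173.1, 234.4])]]
[0.56033431 1.2626718  0.42922383]
```

```bash
python3 -c "
from h import *
print(r.job_done())"
```

```text
the job is handed in; nothing more can be done
None
```

The shaker, jar, tin and mill are all in their front-row bays of the lower crate, in the same left-to-right order. I set each one down until the wrist felt contact, then released it. I handed the job in at about 35 s; it reported no verdict.

**Final positions:** in the last pictures all four stand upright and released, and the gripper is clear of everything. I measured their offsets from the bay centres; the limit is 15 mm:

| Container | Offset from bay centre |
|---|---|
| mill | under 1 mm |
| tin | about 3 mm |
| jar | about 5 mm |
| shaker | about 6 mm |

**Heights:** the last camera heights of the undersides scatter between -2 and 12 mm. They are too rough to confirm that each one is seated. For that I rely on the set-down contacts, which came within 1 mm of the height expected from the 73 mm drop between the levels.

**Bottle and bowl:** they look unmoved. The bowl's colour centre shifted 0.1 px in the side view and about 1.6 px in the scene view. The bottle's shifted 2.6 px in the side view, though its crop position is the same by eye. The bottle check in the scene view failed because its colour mask picked up other things.

**Problems on the way:**
- **Jar:** the descent stopped 8 mm early and pressed at up to 30 N in the readings (the limit is 40 N), apparently with the palm on the clip. The grip was still good, so I carried on.
- **Mill:** the first grip read 46.8 mm, wider than the 42–44 mm waist, so I gripped it again on the head. The second grip read 47.0 mm, not the 49 mm given for the head, but it held.

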